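# Stack a canister on the welding turntable

### The arm

A 6-joint arm with a two-finger parallel gripper is mounted at the origin on the work surface. World frame = base frame: x ahead of the robot, y to its left, z up, the work surface at z = 0. Lengths are in mm, angles in degrees, forces in N, time in s.
With the tool pointing down it reaches from about 325 to 775 mm from the base axis. Payload 5.5 kg.
Tool frame: the origin (TCP) lies midway between the tips of the shut fingers; the grasp point (between the pads) lies r.grip_depth behind it (r.grip_depth is the distance from the TCP to the grasp point, in mm); z points along the fingers, y is the line along which they close (so a half turn about z gives the same grasp; the last joint's range is limited). The gripper opens to 85 mm and grips with 20 to 120 N. Pads are 22 mm wide; open, the fingers measure 114 mm over their backs; the gripper's body (76 mm by 85 mm) begins 54 mm behind the grasp point. The pads swing forward as they close: fully open they stand 13 mm farther back than shut.
Start: joints at [-78.421, 5.22, 70.514, -0, 104.267, -3.249], TCP at [153.551, -580.033, 231.275] pointing down, gripper open.
Joint ranges: [-164.24, 164.24], [-49.07, 125.15], [9.68, 141.18], [-86.29, 266.29], [3.28, 154.24], [-151.56, 151.56]. Speed limits (degrees/s): [147.25, 147.25, 172.46, 180, 180, 180].

### API

Orientations are given as a 3x3 rotation matrix whose columns are the frame's x, y, z axes.
In Python, from plant import readout, imaging, order, nets, r gives the robot as it stands.
- The arm moves only by the shell command python3 -m handwheel 'ROWS'. ROWS is JSON, a list that holds one entry, the list of rows, each a list of 7 numbers: the closure, from 0 (fully open) to 1 (shut), then the shift along the tool's x, y, z as a fraction of full scale, then the turn, a rotation vector about the tool's x, y, z as a fraction of full scale. A call has 1 to 5 rows; each row is the pose to reach, as a shift and turn from the pose commanded when the call began, along the tool's axes at that moment; what a row does not reach only later rows make up. Full scale, the value 1, is 200 mm for a shift and 0.5 rad for a turn. A row lasts 1/10 s, in which the tool goes at most 50 mm and 8.59 degrees, less where a joint would pass 70% of its speed; a pose out of reach is approached as far as the arm can. A call with a number of a shift or a turn outside -1 to 1 is refused whole. A call with a gripper value outside its range is refused whole. The fingers move at their own pace and stop on an object; the grip force is fixed at half the most. Time passes only in rows, so rows that repeat a pose let the fingers close. It gives the time, the measured TCP pose, the force, the opening and the grip force at its end, in the units of the state.
- readout.state(): the state, without advancing time (a new reading comes with each control period).
- imaging.grab_frame(name): name is "scene" or "top" or "wrist"; returns (picture, depth): 420x560x3 uint8, blue, green, red; 420x560 float32, mm along the optical axis (not along the pixel's ray), 0 where there is no reading.
- imaging.camera_info(name): a dict with "K" (3x3 intrinsics, pixels), "R" (3x3) and "t" (3): a world point X has camera coordinates R X + t. Camera axes: x right, y down, z forward; pixel columns grow to the right and rows downward; lengths in mm; the calibration is good to about 2 mm. The wrist camera is an equidistant fisheye: a pixel r from the principal point sees the ray r / f radians off the axis. A picture is of the moment at which its call begins: read the wrist's pose just before it. camera_info takes no time and is no camera call; for the wrist camera it gives the pose at the moment of the call.
- order.hand_in(): hands the job in; it is judged then, once.
Trained networks look in the newest picture that a camera, given by its name, has taken for a name from the list of things; names that differ only in an ending like _2 or _b are one class to them, and where a whole thing is asked for, a point or a joint stands for the part that bears it (a point fixed in the world has none). Each returns a list of dicts, best first, with "p" (0 to 1); they miss things now and then, are a little off and sometimes report something else, mostly with a low value. They report only what shows in the picture. A call takes as long as a camera call. They do not tell look-alikes from the thing itself.
- nets.silhouettes(camera, name): "mask" (420x560 bool, what is visible of it) and "box" ([left, top, width, height] in pixels, round what is visible of it).
The state is a dict: "clock": time; "joint_pos": joint angles; "qvel": joint speeds; "effort": joint torques, N m; "tool_pos": TCP position; "tool_rot": TCP orientation; "wrist_force": force on the tool from outside, world axes, zero at the start; "ft_torque": the same for the moment, N m; "finger_gap": opening from 0.0 (shut) to 1.0 (fully open); "grip_force": force on a finger pad.
Only numpy, scipy, OpenCV 4.12 (cv2) and the standard library are available. Lean on these libraries where they do the work, as an engineer would, in place of code of your own. Each camera call takes 0.05 s, during which the arm holds its last target. There are 200 camera calls.

### The job

Set up the next canister for laser welding on the turntable: the base flange over the centring stub with its spigot up, then the long tube round that spigot, then the cover with the pipe on the tube, pipe up, and last the copper chill ring round the pipe to hold it all down. Set each part down gently so that it is fully seated, and let go of it before you fetch the next. Leave the short tube, the blank cover, the V-block and the gas nozzle where they are.

Things in the scene. Friction and masses are not known exactly. Their poses are not given: they have to be found in the camera images.
- turntable: welding turntable, fixed: grey square housing 110 x 110 mm, round aluminium faceplate 108 mm across on top. Origin: centre of the underside, on the faceplate's axis; z up. Faceplate top 54 mm above the origin; in its centre a steel stub 18 mm in diameter, 9 mm high, tapering to 12 mm at the tip. It does not turn
- base_flange: base flange, steel, about 280 g: round disc 66 mm in diameter, 12 mm thick, four small bolt holes, a 24 mm bore through its centre; on top a raised spigot 42 mm in diameter, 8 mm high (upper half tapers to 37). Starts flat, spigot up; take it by the rim. Origin: centre of the underside; z up. Seated, its origin is 54 mm above the turntable's
- long_tube: long tube, about 220 g: plain thin-walled steel tube standing upright, 54 mm outside, 48 mm inside, 60 mm high. Origin: centre of the lower end; z along the axis, up. Seated on the flange, round its spigot, its origin is 12 mm above the flange's
- port_cover: port cover, steel, about 300 g: disc 60 mm in diameter with an upright pipe 24 mm in diameter on top; under it a spigot 42 mm in diameter, 6 mm deep (lower half tapers to 37), on which it stands at the start. Origin: centre of the spigot's underside; z up. Disc from z = 6 to 14 mm, pipe from 14 to 48: take it by the pipe. Seated, its origin is 54 mm above the long tube's
- chill_ring: chill ring, about 460 g: thick-walled copper ring lying flat, 58 mm outside, 34 mm inside, 30 mm high. Origin: centre of the underside; z up. Seated on the port cover, round the pipe, its origin is 14 mm above the cover's; the pipe then stands 4 mm out of it
- short_tube: short tube, not for this job: the same steel tube (54 mm outside, 48 mm inside) but only 30 mm high, upright and loose. Origin: centre of the lower end
- blank_cover: blank cover, not for this job: the same disc and spigot as the port cover but with a plain flat top, no pipe, 14 mm high in all, loose. Origin: centre of the underside
- v_block: dark steel V-block, a bystander, loose: 50 x 40 mm, 34 mm high, with a V-shaped groove along its x. Origin: centre of the underside
- nozzle: brass cone-shaped gas nozzle standing tip up, a bystander, loose: 34 mm across at the foot, 48 mm high. Origin: centre of the underside
Things that resemble listed ones, but are neither listed nor needed, are in the scene too. What is shaped like the base_flange but blue or turquoise is not meant.

How it is judged (in metres and radians):
On the way, in this order (a step that is already met when the one before it is completed fails the run):
1. the base flange sits flat on the turntable, its bore over the centring stub, let go (horizontal distance between base_flange and turntable below 0.006 m and z of base_flange in the frame of turntable between 0.051 and 0.057 m and angle between base_flange's own z axis and vertical below 0.07 rad and contact force between the fingers and base_flange below 0.05 N), for 0.2 s.
2. the long tube stands on the base flange, round its spigot, let go (horizontal distance between long_tube and base_flange below 0.006 m and z of long_tube in the frame of base_flange between 0.009 and 0.015 m and angle between long_tube's own z axis and vertical below 0.07 rad and contact force between the fingers and long_tube below 0.05 N), for 0.2 s.
3. the port cover sits on the tube, pipe up, its spigot inside the tube, let go (horizontal distance between port_cover and long_tube below 0.006 m and z of port_cover in the frame of long_tube between 0.051 and 0.057 m and angle between port_cover's own z axis and vertical below 0.07 rad and contact force between the fingers and port_cover below 0.05 N), for 0.2 s.
4. the chill ring lies on the port cover, round the pipe, let go (horizontal distance between chill_ring and port_cover below 0.007 m and z of chill_ring in the frame of port_cover between 0.011 and 0.017 m and angle between chill_ring's own z axis and vertical below 0.07 rad and contact force between the fingers and chill_ring below 0.05 N), for 0.2 s.
At the end, for the whole second after the job is handed in: Base flange on the turntable, long tube on the flange, port cover on the tube, chill ring on the cover: each upright within 4 degrees, its origin within 3 mm of its seated height above the part below, centred on that part within 6 mm (chill ring 7 mm), at rest and let go (all of step 1 and all of step 2 and all of step 3 and all of step 4 and linear speed of each of base_flange, long_tube, port_cover, chill_ring below 0.02 m/s and angular speed of each of base_flange, long_tube, port_cover, chill_ring below 0.2 rad/s); the robot touches nothing.
It fails at once if a part of the canister is dropped (falls free faster than 0.6 m/s, about 18 mm) ((linear speed of base_flange above 0.6 m/s and contact force between the fingers and base_flange below 0.05 N) or (linear speed of long_tube above 0.6 m/s and contact force between the fingers and long_tube below 0.05 N) or (linear speed of port_cover above 0.6 m/s and contact force between the fingers and port_cover below 0.05 N) or (linear speed of chill_ring above 0.6 m/s and contact force between the fingers and chill_ring below 0.05 N)).
It fails at once if the short tube is moved by more than 20 mm (distance of short_tube from where it was at the start of the episode above 0.02 m).
It fails at once if the blank cover is moved by more than 20 mm (distance of blank_cover from where it was at the start of the episode above 0.02 m).
It fails at once if the V-block is moved by more than 20 mm (distance of v_block from where it was at the start of the episode above 0.02 m).
It fails at once if the gas nozzle is moved by more than 20 mm (distance of nozzle from where it was at the start of the episode above 0.02 m).
It also fails if it takes over 128 s, if anything falls off the work surface, if the arm or the gripper's body presses on something with over 40 N, if the wrist force passes 120 N, or if a joint passes its speed limit or range.

## Working session

There is one attempt and no reset: what is moved stays moved. The work goes in short steps, Python scripts to look and compute and a shell command to move; the robot and the scene stay as the last step left them, time stands still between calls to the robot, and variables do not carry over. Pictures are saved under pics/ and viewed, at most 14 in all, crops included, and the job is handed in when it is done.

```bash
ls; mkdir -p pics
python3 - <<'E'
from plant import readout, imaging, order, nets, r
import cv2,numpy as np
print(r.grip_depth, readout.state())
for n in ("scene","top"):
    p,d=imaging.grab_frame(n); cv2.imwrite(f"pics/{n}0.png",p); i=imaging.camera_info(n); print(n,i)
E
```

```text
pics
18.700000000000003 {'clock': 0.0, 'joint_pos': array([-7.84200365e+01,  5.26450647e+00,  7.05815645e+01, -7.00333475e-04,
        1.04265610e+02, -3.25093083e+00]), 'qvel': array([-0.01907935,  0.02869035,  0.06210466, -0.08647376,  0.04695139,
       -0.08168669]), 'effort': array([-2.09133788e-03, -4.58719933e+01, -4.18036401e+01, -4.23707661e-04,
        1.13195891e-02, -1.62566528e-05]), 'tool_pos': array([ 153.49695607, -579.75159723,  230.13934955]), 'tool_rot': array([[ 9.66686297e-01,  2.55963748e-01, -4.02876805e-04],
       [ 2.55964046e-01, -9.66684421e-01,  1.90713914e-03],
       [ 9.87037502e-05, -1.94672725e-03, -9.99998100e-01]]), 'wrist_force': array([ 0.78797394, -0.13393893,  0.34158715]), 'ft_torque': array([-0.00587268,  0.04564394,  0.00766601]), 'grip_force': 0.0, 'finger_gap': 1.004639898525102}
scene {'K': array([[478.90663844,   0.        , 282.20220405],
       [  0.        , 478.90663844, 210.48997571],
       [  0.        ,   0.        ,   1.        ]]), 'R': array([[-0.79416574,  0.60768362,  0.00462595],
       [ 0.32129764,  0.42633238, -0.84558177],
       [-0.51581838, -0.67004577, -0.53382588]]), 't': array([ 390.4846243 , -125.26810115, 1437.12920186])}
top {'K': array([[513.56492088,   0.        , 285.01862293],
       [  0.        , 513.56492088, 213.00608959],
       [  0.        ,   0.        ,   1.        ]]), 'R': array([[ 0.01235231, -0.99990545, -0.00604186],
       [-0.98493544, -0.01112467, -0.17256426],
       [ 0.17248073,  0.00808241, -0.98497973]]), 't': array([  27.66894363,  520.49625086, 1608.57567323])}
```

View pics/top0.png

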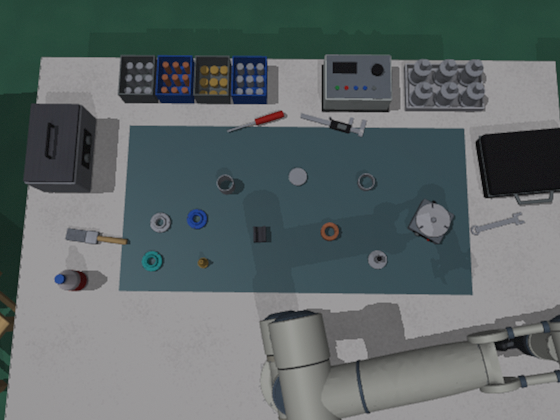

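View pics/scene0.png

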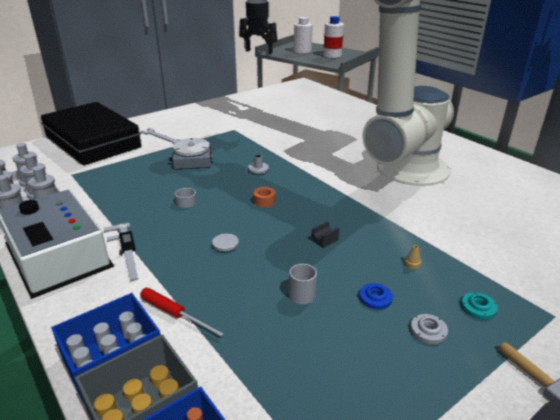

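```bash
cat > h.py <<'E'
from plant import readout, imaging, order, nets, r
import cv2,numpy as np
def cloud(cam,d,mask):
    i=imaging.camera_info(cam); v,u=np.nonzero(mask&(d>0)); z=d[v,u]
    K=i["K"]; c=np.c_[(u-K[0,2])/K[0,0]*z,(v-K[1,2])/K[1,1]*z,z]
    return (c-i["t"])@i["R"]
def circ(p):
    A=np.c_[2*p,np.ones(len(p))]; s=np.linalg.lstsq(A,(p**2).sum(1),rcond=None)[0]
    return s[:2],np.sqrt(s[2]+s[:2]@s[:2])
E
python3 - <<'E'
from h import *
for cam in("top","scene"):
  p,d=imaging.grab_frame(cam)
  for n in "turntable base_flange long_tube port_cover chill_ring short_tube blank_cover v_block nozzle".split():
    for q in nets.silhouettes(cam,n)[:4]:
      if q["p"]<.2: continue
      P=cloud(cam,d,q["mask"]); 
      if len(P)<10: continue
      zt=np.percentile(P[:,2],97); T=P[P[:,2]>zt-4]
      mm=(T[:,:2].min(0)+T[:,:2].max(0))/2
      col=p[q["mask"]].mean(0)
      print(cam,n,round(q["p"],2),q["box"],"ztop",zt.round(1),"mid",mm.round(1),"ext",np.ptp(T[:,:2],axis=0).round(),"bgr",col.round())
E
```

```text
top turntable 0.74 [407.6, 200.0, 50.3, 45.2] ztop 60.9 mid [ 499.3 -436.2] ext [106. 105.] bgr [113. 108. 106.]
top base_flange 0.74 [187.0, 207.9, 19.5, 19.4] ztop 23.8 mid [502.9 327.6] ext [57. 46.] bgr [117.  59.  32.]
top base_flange 0.73 [154.2, 212.4, 20.1, 21.8] ztop 23.6 mid [490.2 442.6] ext [46. 36.] bgr [114. 107. 104.]
top base_flange 0.52 [139.4, 250.5, 23.5, 20.8] ztop 23.0 mid [359.5 458.5] ext [58. 56.] bgr [102. 100.  33.]
top long_tube 0.6 [215.7, 173.4, 17.8, 23.4] ztop 64.3 mid [614.  228.4] ext [51. 52.] bgr [67. 63. 59.]
top port_cover 0.54 [369.5, 250.8, 17.4, 19.2] ztop 50.2 mid [ 375.2 -266.5] ext [19. 22.] bgr [105.  98.  96.]
top chill_ring 0.72 [317.9, 220.7, 20.2, 22.3] ztop 35.9 mid [ 464.9 -110.2] ext [52. 55.] bgr [51. 65. 97.]
top blank_cover 0.57 [289.6, 169.3, 19.1, 18.7] ztop 21.4 mid [646.5  -7.4] ext [55. 53.] bgr [122. 114. 111.]
top v_block 0.46 [254.3, 225.3, 9.6, 14.9] ztop 40.5 mid [452.2 115.1] ext [45. 36.] bgr [48. 43. 42.]
top nozzle 0.42 [199.7, 258.8, 8.7, 12.1] ztop 50.1 mid [359.2 295.9] ext [12. 11.] bgr [41. 66. 78.]
scene turnta
[... 845 characters left out ...]
52.1  -3.3] ext [58. 59.] bgr [167. 157. 150.]
scene blank_cover 0.71 [289.6, 263.6, 25.0, 40.6] ztop 62.1 mid [618.2 231.5] ext [53. 54.] bgr [113. 105. 100.]
scene v_block 0.65 [308.7, 219.6, 32.9, 28.3] ztop 37.1 mid [457.3 118.7] ext [54. 44.] bgr [52. 46. 43.]
scene v_block 0.29 [250.3, 185.0, 24.7, 20.6] ztop 33.8 mid [ 468.9 -107.5] ext [57. 56.] bgr [ 49.  74. 130.]
scene nozzle 0.68 [406.0, 247.2, 14.3, 20.6] ztop 49.7 mid [364.6 301. ] ext [12. 12.] bgr [ 74. 110. 128.]
scene nozzle 0.58 [290.4, 265.1, 23.8, 37.1] ztop 62.1 mid [618.2 231.5] ext [53. 54.] bgr [113. 105. 100.]
scene nozzle 0.41 [412.2, 307.7, 36.3, 35.6] ztop 22.1 mid [494.3 445.8] ext [39. 39.] bgr [143. 133. 127.]
```

Candidates for the base flange in the top view are the steel-grey one at (160,222), the blue one at (197,218) and the turquoise one at (152,260). The description excludes blue and turquoise, so I choose the grey one. The other parts in the top view are:

| Part | Top-view pixel |
|---|---|
| Long tube | (225,183), the tall one |
| Short tube | (367,181) |
| Port cover | (377,260) |
| Blank cover | (298,177) |
| Chill ring | (330,231) |
| Turntable | (432,221) |
| V-block | (262,234) |
| Nozzle | (203,263) |

I'll look at the turntable with the wrist camera on the way.

```bash
python3 -m handwheel '[[[0,0.83,-0.195,0,0,0,0.518],[0,0.83,-0.195,0,0,0,0.518],[0,0.83,-0.195,0,0,0,0.518],[0,0.83,-0.195,0,0,0,0.518],[0,0.83,-0.195,0,0,0,0.518]]]'
python3 -m handwheel '[[[0,0.985,-0.32,0,0,0,0],[0,0.985,-0.32,0,0,0,0],[0,0.985,-0.32,0,0,0,0],[0,0.985,-0.32,0,0,0,0],[0,0.985,-0.32,0,0,0,0]]]'
cat >> h.py <<'E'
def wcloud(d,mask,i):
    K=i["K"]; v,u=np.nonzero(mask&(d>0)); z=d[v,u]
    a=(u-K[0,2])/K[0,0]; b=(v-K[1,2])/K[1,1]; th=np.hypot(a,b)+1e-9; s=np.tan(th)/th
    return (np.c_[a*s*z,b*s*z,z]-i["t"])@i["R"], np.c_[u,v]
E
python3 - <<'E'
from h import *
i=imaging.camera_info("wrist");s=readout.state()
p,d=imaging.grab_frame("wrist");cv2.imwrite("pics/w1.png",p)
print(i,s["tool_pos"],s["tool_rot"],s["clock"], -i["R"].T@i["t"])
P,uv=wcloud(d,np.ones(d.shape,bool),i)
for q in nets.silhouettes("wrist","turntable")[:2]:
    P,uv=wcloud(d,q["mask"],i); print(q["p"],q["box"],np.percentile(P[:,2],[5,50,90,95,98]).round(1))
t0,c0=cv2.imread("pics/top0.png"),cv2.imread("pics/scene0.png")
E
```

```text
clock: 1.6
tool_pos: [306.9, -498.1, 231.4]
tool_rot: [[1.0, 0.005, 0.001], [0.005, -1.0, 0.0], [0.001, -0.0, -1.0]]
wrist_force: [0.4, -0.0, -0.2]
finger_gap: 1.0
grip_force: 0.0
clock: 2.1
tool_pos: [504.8, -433.9, 229.7]
tool_rot: [[1.0, 0.004, 0.0], [0.004, -1.0, 0.002], [0.0, -0.002, -1.0]]
wrist_force: [-0.5, -0.5, -0.8]
finger_gap: 0.998
grip_force: 0.0
{'K': array([[325.1922621 ,   0.        , 280.32701503],
       [  0.        , 325.1922621 , 214.29551395],
       [  0.        ,   0.        ,   1.        ]]), 'R': array([[ 3.37143112e-03, -9.99992095e-01, -2.10783064e-03],
       [-9.46437506e-01, -3.87142176e-03,  3.22863840e-01],
       [-3.22869448e-01,  9.06416777e-04, -9.46443077e-01]]), 't': array([-435.59323049,  435.11793092,  541.46908207])} [ 504.78416776 -433.85361373  229.69392079] [[ 9.99990950e-01  4.25422049e-03  4.33195635e-05]
 [ 4.25412502e-03 -9.99988939e-01  2.00630554e-03]
 [ 5.18543505e-05 -2.00610310e-03 -9.99997986e-01]] 2.1 [ 588.10432556 -434.39605885  371.0676615 ]
0.9 [218.7, 121.6, 133.2, 128.8] [35.8 52.6 53.7 54.1 57.6]
```

View pics/w1.png

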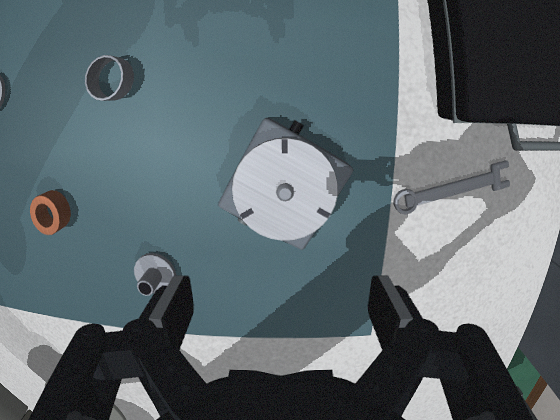

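The wrist view shows the faceplate centred near (285,190), with the stub at (286,192). Next, measure its centre, then drive to the flange.

```bash
cat >> h.py <<'E'
def plane(uv,i,z):
    K=i["K"]; a=(uv[:,0]-K[0,2])/K[0,0]; b=(uv[:,1]-K[1,2])/K[1,1]; th=np.hypot(a,b)+1e-9
    D=np.c_[a/th*np.sin(th),b/th*np.sin(th),np.cos(th)]@i["R"]; C=-i["R"].T@i["t"]
    return (C+D*((z-C[2])/D[:,2])[:,None])[:,:2]
def fit(mask,i,z,inner=False):
    m=mask.astype(np.uint8); cs,h=cv2.findContours(m,cv2.RETR_CCOMP,cv2.CHAIN_APPROX_NONE); out=[]
    for c,hh in zip(cs,h[0]):
        if len(c)<25: continue
        q=plane(c[:,0].astype(float),i,z); k=np.ones(len(q),bool)
        for _ in range(8):
            o,R=circ(q[k]); e=abs(np.hypot(*(q-o).T)-R); k=e<max(1.,1.5*np.median(e[k]))
        out.append((o.round(1),round(R,1),"hole" if hh[3]>=0 else "outer",len(c),round(k.mean(),2)))
    return sorted(out,key=lambda t:-t[3])[:4]
def look(name,zlo,zhi,z,save=None,pmin=.3):
    i=imaging.camera_info("wrist"); s=readout.state(); p,d=imaging.grab_frame("wrist")
    if save: cv2.imwrite(save,p)
    print("tool",s["tool_pos"].round(1),"clk",s["clock"])
    for q in nets.silhouettes("wrist",name)[:3]:
        if q["p"]<pmin: continue
        P,uv=wcloud(d,q["mask"],i); b=(P[:,2]>zlo)&(P[:,2]<zhi); m=np.zeros(d.shape,bool); m[uv[b,1],uv[b,0]]=1
        print(round(q["p"],2),q["box"],"zmed",np.median(P[b,2]).round(1),"zq",np.percentile(P[:,2],[5,50,95]).round(1))
        for f in fit(m,i,z): print("   ",*f)
    return p,d,i
E
python3 - <<'E'
from h import *
p,d,i=look("turntable",48,57,54)
# stub
P,uv=wcloud(d,np.ones(d.shape,bool),i); b=(P[:,2]>59)&(P[:,2]<66)&(abs(uv[:,0]-286)<15)&(abs(uv[:,1]-191)<15)
print("stub",b.sum(),np.median(P[b],0).round(1))
E
python3 -m handwheel '[[[0,0,-1,0,0,0,0],[0,0,-1,0,0,0,0],[0,0,-1,0,0,0,0],[0,0,-1,0,0,0,0],[0,0,-1,0,0,0,0]]]'
python3 -m handwheel '[[[0,0,-1,0,0,0,0],[0,0,-1,0,0,0,0],[0,0,-1,0,0,0,0],[0,0,-1,0,0,0,0],[0,0,-1,0,0,0,0]]]'
python3 -m handwheel '[[[0,0,-1,0,0,0,0],[0,0,-1,0,0,0,0],[0,0,-1,0,0,0,0],[0,0,-1,0,0,0,0],[0,0,-1,0,0,0,0]]]'
python3 -m handwheel '[[[0,0,-1,0,0,0,0],[0,0,-1,0,0,0,0],[0,0,-1,0,0,0,0],[0,0,-1,0,0,0,0],[0,0,-1,0,0,0,0]]]'
python3 -m handwheel '[[[0,-0.05,-0.4,0,0,0,0],[0,-0.05,-0.4,0,0,0,0],[0,-0.05,-0.4,0,0,0,0],[0,-0.05,-0.4,0,0,0,0]]]'
python3 - <<'E'
from h import *
p,d,i=look("base_flange",9,15,12,"pics/w2.png")
cv2.imwrite("pics/w2c.png",cv2.resize(p[100:300,180:400],None,fx=2.5,fy=2.5))
E
```

```text
tool [ 501.7 -435.7  230.3] clk 2.2
0.56 [219.6, 114.3, 130.6, 133.2] zmed 52.8 zq [36.1 52.6 54.1]
    [ 504.9 -438.1] 53.2 outer 293 0.99
    [ 503.3 -438.5] 9.2 hole 52 1.0
stub 171 [ 504.7 -438.8   61.6]
clock: 2.8
tool_pos: [500.1, -232.4, 232.9]
tool_rot: [[1.0, 0.003, 0.002], [0.003, -1.0, 0.0], [0.002, -0.0, -1.0]]
wrist_force: [0.5, -0.3, 1.3]
finger_gap: 0.996
grip_force: 0.0
clock: 3.3
tool_pos: [500.6, -32.8, 232.2]
tool_rot: [[1.0, 0.004, 0.002], [0.004, -1.0, 0.001], [0.002, -0.001, -1.0]]
wrist_force: [0.7, -0.2, 0.0]
finger_gap: 1.0
grip_force: 0.0
clock: 3.8
tool_pos: [501.0, 166.8, 231.2]
tool_rot: [[1.0, 0.004, 0.0], [0.004, -1.0, 0.001], [0.0, -0.001, -1.0]]
wrist_force: [0.5, -1.1, 0.2]
finger_gap: 0.998
grip_force: 0.0
clock: 4.3
tool_pos: [501.7, 366.4, 229.2]
tool_rot: [[1.0, 0.002, -0.002], [0.002, -1.0, -0.0], [-0.002, 0.0, -1.0]]
wrist_force: [-1.0, -0.1, -0.7]
finger_gap: 1.002
grip_force: 0.0
clock: 4.7
tool_pos: [492.9, 442.0, 231.1]
tool_rot: [[1.0, -0.002, 0.0], [-0.002, -1.0, -0.001], [0.0, 0.001, -1.0]]
wrist_force: [-0.2, -0.7, 0.2]
finger_gap: 0.996
grip_force: 0.0
tool [492.9 442.  231.1] clk 4.7
0.89 [233.8, 251.7, 53.6, 46.3] zmed 10.7 zq [ 4.5 10.9 18.8]
    [368.4 464.8] 31.8 outer 136 0.82
    [364.9 465.5] 21.5 hole 89 0.96
    [364.1 465.6] 13.2 outer 59 0.63
0.76 [250.8, 151.6, 54.4, 55.5] zmed 10.8 zq [ 8.3 11.  19. ]
    [494.4 444.8] 32.0 outer 168 0.93
    [493.1 444.8] 21.2 hole 104 1.0
    [492.4 445. ] 13.4 outer 90 0.74
0.6 [349.5, 141.1, 58.8, 57.2] zmed 10.7 zq [ 1.1 10.9 18.9]
    [507.2 326. ] 31.7 outer 151 0.93
    [506.1 324.1] 21.3 hole 101 0.95
    [505.9 323.4] 13.3 outer 76 0.63
```

View pics/w2c.png

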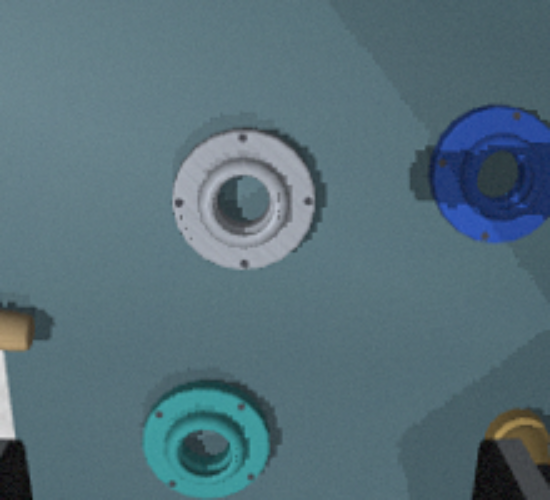

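This confirms the grey flange, at crop (245,200). Blue is at the right and turquoise below. I'll lower over it and re-measure.

```bash
python3 -m handwheel '[[[0,0.006,-0.0145,0.855,0,0,0],[0,0.006,-0.0145,0.855,0,0,0],[0,0.006,-0.0145,0.855,0,0,0],[0,0.006,-0.0145,0.855,0,0,0],[0,0.006,-0.0145,0.855,0,0,0]]]'
python3 - <<'E'
from h import *
look("base_flange",8,15,12,"pics/w3.png")
E
```

```text
clock: 5.3
tool_pos: [491.3, 443.4, 55.2]
tool_rot: [[1.0, -0.002, -0.006], [-0.002, -1.0, -0.006], [-0.006, 0.006, -1.0]]
wrist_force: [-0.9, -0.3, 0.1]
finger_gap: 0.995
grip_force: 0.0
tool [491.3 443.4  55.2] clk 5.3
0.68 [226.1, 185.6, 102.4, 98.4] zmed 10.8 zq [ 7.  11.  18.9]
    [495.3 445.1] 31.8 outer 283 1.0
    [492.4 445. ] 21.0 hole 198 1.0
    [491.7 445. ] 13.7 outer 153 0.65
0.64 [211.9, 339.5, 79.4, 35.8] zmed 10.7 zq [ 1.5 10.4 14.4]
    [378.5 465.2] 24.8 outer 191 0.22
0.6 [403.7, 170.3, 90.8, 93.3] zmed 10.7 zq [ 4.2 10.9 18.8]
    [508. 327.] 32.1 outer 249 0.97
    [505.5 322.7] 21.3 hole 171 1.0
    [505.2 322.2] 13.6 outer 113 0.61
```

View pics/w3.png

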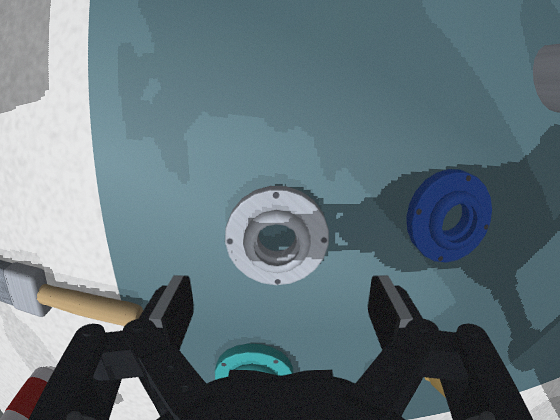

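The flange is centred at (277,236), between the fingers. Now descend to the rim.

```bash
python3 -m handwheel '[[[0,0.016,-0.008,0.1,0,0,0],[0,0.016,-0.008,0.2,0,0,0],[0,0.016,-0.008,0.25,0,0,0],[0,0.016,-0.008,0.25,0,0,0],[0,0.016,-0.008,0.25,0,0,0]]]'
python3 -c "
from h import *
s=readout.state();print(s['tool_pos'],s['wrist_force'],s['tool_rot'][:,2])"
```

```text
clock: 5.9
tool_pos: [496.5, 449.1, 12.4]
tool_rot: [[1.0, -0.0, 0.002], [-0.0, -1.0, 0.002], [0.002, -0.002, -1.0]]
wrist_force: [-0.2, -0.1, 0.2]
finger_gap: 0.997
grip_force: 0.0
[496.5121889  449.05085005  12.41679661] [-0.17361992 -0.09323158  0.17678572] [ 0.00211929  0.00167985 -0.99999634]
```

```bash
for k in 1 2; do python3 -m handwheel '[[[0,0,0,0,0,0,0],[0,0,0,0,0,0,0]]]' | sed -n 1,2p; done
python3 - <<'E'
from h import *
look("base_flange",8,15,12)
E
```

```text
clock: 6.1
tool_pos: [496.3, 449.1, 11.9]
clock: 6.3
tool_pos: [495.7, 448.7, 10.7]
tool [495.7 448.7  10.7] clk 6.3
0.77 [439.2, 192.4, 97.4, 110.4] zmed 10.7 zq [ 2.9 10.8 18.7]
    [508.4 327.7] 32.1 outer 294 0.97
    [504.8 321.6] 21.5 hole 201 0.94
    [504.6 321.3] 13.6 outer 132 0.56
0.66 [224.2, 215.0, 129.0, 116.8] zmed 10.7 zq [ 5.5 10.9 18.8]
    [495.7 445.1] 31.9 outer 346 1.0
    [491.6 444.9] 21.2 hole 248 1.0
    [491. 445.] 13.8 outer 178 0.58
```

```bash
python3 -m handwheel '[[[0,0,0.017,0.04,0,0,0],[0,0,0.017,0.067,0,0,0],[0,0,0.017,0.067,0,0,0],[0,0,0.017,0.067,0,0,0],[0,0,0.017,0.067,0,0,0]]]'
python3 -m handwheel '[[[0.15,0,0,0,0,0,0],[0.2,0,0,0,0,0,0],[0.3,0,0,0,0,0,0],[0.3,0,0,0,0,0,0],[0.3,0,0,0,0,0,0]]]'
```

```text
clock: 6.9
tool_pos: [495.7, 445.3, -3.0]
tool_rot: [[1.0, -0.0, 0.0], [-0.0, -1.0, 0.0], [0.0, -0.0, -1.0]]
wrist_force: [0.1, 0.4, -0.7]
finger_gap: 1.002
grip_force: 0.0
clock: 7.4
tool_pos: [496.1, 445.8, -1.7]
tool_rot: [[1.0, -0.0, 0.001], [-0.0, -1.0, 0.001], [0.001, -0.001, -1.0]]
wrist_force: [-2.1, -0.3, 5.6]
finger_gap: 0.74
grip_force: 65.8
```

```bash
python3 -m handwheel '[[[0.6,0,0,-0.05,0,0,0],[0.6,0,0,-0.1,0,0,0],[0.6,0,0,-0.1,0,0,0]]]'
python3 -m handwheel '[[[0.6,0,0,-0.2,0,0,0],[0.6,0,0,-0.4,0,0,0],[0.6,0,0,-0.6,0,0,0],[0.6,0,0,-0.6,0,0,0]]]'
python3 - <<'E'
from h import *
look("base_flange",60,190,155,"pics/w4.png")
E
```

```text
clock: 7.7
tool_pos: [496.3, 445.7, 18.7]
tool_rot: [[1.0, -0.0, 0.002], [-0.0, -1.0, 0.002], [0.002, -0.002, -1.0]]
wrist_force: [0.3, 0.5, -3.3]
finger_gap: 0.739
grip_force: 66.6
clock: 8.1
tool_pos: [498.0, 447.1, 145.5]
tool_rot: [[1.0, -0.0, 0.01], [-0.0, -1.0, 0.008], [0.01, -0.008, -1.0]]
wrist_force: [1.0, 0.1, -2.3]
finger_gap: 0.736
grip_force: 67.8
tool [498.  447.1 145.5] clk 8.1
0.95 [216.7, 221.0, 128.5, 128.1] zmed 158.0 zq [150.9 158.  165.9]
    [496.6 446.5] 33.9 outer 372 0.76
    [497.5 446.3] 8.6 hole 107 0.48
0.7 [378.3, 159.2, 62.2, 71.4] zmed nan zq [ 3.1 10.9 18.9]
  return _methods._mean(a, axis=axis, dtype=dtype,
  ret = ret.dtype.type(ret / rcount)
Traceback (most recent call last):
  File "h.py", line 35, in look
    for f in fit(m,i,z): print("   ",*f)
             ~~~^^^^^^^
  File "h.py", line 20, in fit
    for c,hh in zip(cs,h[0]):
                       ~^^^
TypeError: 'NoneType' object is not subscriptable
```

View pics/w4.png

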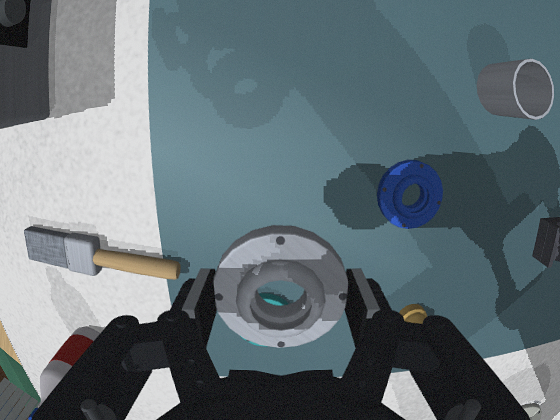

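The flange is held level and centred at (281,285). Carry it to the turntable.

```bash
for k in 1 2 3 4; do python3 -m handwheel '[[[0.6,0,0.25,0,0,0,0],[0.6,0,0.5,0,0,0,0],[0.6,0,0.75,0,0,0,0],[0.6,0,1,0,0,0,0],[0.6,0,1,0,0,0,0]]]' | sed -n 2p; done
python3 -m handwheel '[[[0.6,0.03,0.2,0,0,0,0],[0.6,0.035,0.42,0,0,0,0],[0.6,0.035,0.425,0,0,0,0],[0.6,0.035,0.425,0,0,0,0],[0.6,0.035,0.425,0,0,0,0]]]'
python3 -m handwheel '[[[0.6,0,0,0,0,0,0],[0.6,0,0,0,0,0,0],[0.6,0,0,0,0,0,0],[0.6,0,0,0,0,0,0],[0.6,0,0,0,0,0,0]]]'
python3 - <<'E'
from h import *
look("turntable",48,57,54)
E
```

```text
tool_pos: [494.7, 239.2, 133.6]
tool_pos: [494.5, 39.8, 134.3]
tool_pos: [494.2, -159.6, 134.1]
tool_pos: [494.0, -359.0, 132.7]
clock: 10.7
tool_pos: [502.9, -438.0, 135.5]
tool_rot: [[1.0, 0.001, -0.001], [0.001, -1.0, 0.002], [-0.001, -0.002, -1.0]]
wrist_force: [1.3, -0.1, -3.7]
finger_gap: 0.736
grip_force: 68.7
clock: 11.2
tool_pos: [502.5, -439.6, 137.1]
tool_rot: [[1.0, -0.0, 0.0], [-0.0, -1.0, -0.0], [0.0, 0.0, -1.0]]
wrist_force: [-0.0, 0.1, -3.1]
finger_gap: 0.736
grip_force: 68.7
tool [ 502.5 -439.6  137.1] clk 11.2
0.86 [189.2, 119.2, 178.3, 173.2] zmed 52.8 zq [35.7 52.5 54. ]
    [ 505.3 -438.4] 52.8 outer 416 0.66
```

```bash
python3 -m handwheel '[[[0.6,0.0125,-0.006,0.2,0,0,0],[0.6,0.0125,-0.006,0.355,0,0,0],[0.6,0.0125,-0.006,0.355,0,0,0],[0.6,0.0125,-0.006,0.355,0,0,0],[0.6,0.0125,-0.006,0.355,0,0,0]]]' | sed -n 2p
python3 -m handwheel '[[[0.6,0,0,0,0,0,0],[0.6,0,0,0,0,0,0],[0.6,0,0,0,0,0,0],[0.6,0,0,0,0,0,0],[0.6,0,0,0,0,0,0]]]'
```

```text
tool_pos: [505.9, -439.6, 68.8]
clock: 12.3
tool_pos: [504.9, -438.6, 66.0]
tool_rot: [[1.0, -0.0, 0.0], [-0.0, -1.0, -0.0], [0.0, 0.0, -1.0]]
wrist_force: [-0.8, -0.5, -3.6]
finger_gap: 0.74
grip_force: 68.7
```

Precisely over the centre. Now lower slowly.

```bash
python3 -m handwheel '[[[0.6,0,0,0.015,0,0,0],[0.6,0,0,0.03,0,0,0],[0.6,0,0,0.045,0,0,0],[0.6,0,0,0.055,0,0,0],[0.6,0,0,0.055,0,0,0]]]' | sed -n '2p;4p'
python3 -m handwheel '[[[0.6,0,0,0.005,0,0,0],[0.6,0,0,0.01,0,0,0],[0.6,0,0,0.01,0,0,0],[0.6,0,0,0.01,0,0,0]]]' | sed -n '2p;4p'
```

```text
tool_pos: [504.7, -438.4, 54.1]
wrist_force: [0.4, 0.0, -3.0]
tool_pos: [505.0, -438.6, 52.9]
wrist_force: [0.1, -0.1, -2.4]
```

```bash
for k in 1 2 3; do python3 -m handwheel '[[[0.6,0,0,0.005,0,0,0],[0.6,0,0,0.005,0,0,0],[0.6,0,0,0.005,0,0,0]]]' | sed -n '2p;4p'; done
```

```text
tool_pos: [505.1, -438.7, 52.5]
wrist_force: [-1.0, 0.0, 1.0]
tool_pos: [505.1, -438.7, 52.4]
wrist_force: [-2.7, 1.8, 6.0]
tool_pos: [505.1, -438.7, 52.4]
wrist_force: [-4.7, 3.6, 9.3]
```

Contact at TCP 52.4, as expected for seated. Release, rise and check.

```bash
python3 -m handwheel '[[[0.1,0,0,-0.008,0,0,0],[0,0,0,-0.008,0,0,0],[0,0,0,-0.008,0,0,0],[0,0,0,-0.008,0,0,0],[0,0,0,-0.008,0,0,0]]]'
python3 -m handwheel '[[[0,0,0,-0.2,0,0,0],[0,0,0,-0.4,0,0,0],[0,0,0,-0.6,0,0,0],[0,0,0,-0.8,0,0,0],[0,0,0,-0.8,0,0,0]]]'|sed -n 2p
python3 - <<'E'
from h import *
look("base_flange",60,69,66,"pics/w5.png")
E
```

```text
clock: 14.6
tool_pos: [504.9, -438.6, 51.1]
tool_rot: [[1.0, -0.0, -0.0], [-0.0, -1.0, 0.0], [-0.0, -0.0, -1.0]]
wrist_force: [0.1, -0.5, -0.4]
finger_gap: 0.999
grip_force: 0.0
tool_pos: [506.5, -440.0, 220.2]
tool [ 506.5 -440.   220.2] clk 15.1
0.83 [243.2, 165.2, 70.0, 67.5] zmed 64.8 zq [63. 65. 73.]
    [ 504.5 -439.4] 32.1 outer 189 1.0
    [ 502.2 -439.4] 21.1 hole 133 0.98
    [ 501.5 -439.4] 13.6 outer 103 0.67
```

View pics/w5.png

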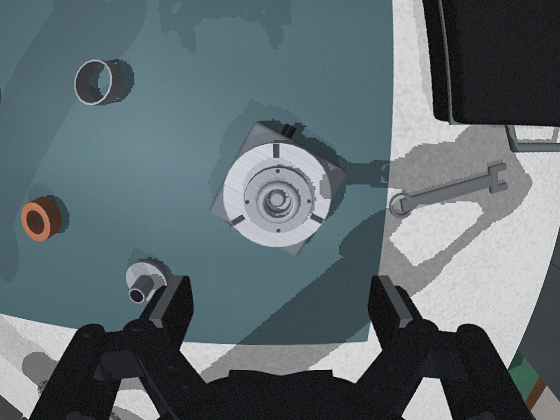

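The flange is seated: its rim is at (278,199), its top is level at 66 mm, and the centre is (504.5, −439.4). Next, the long tube.

```bash
for k in 1 2 3; do python3 -m handwheel '[[[0,0,-0.25,0,0,0,0],[0,0,-0.5,0,0,0,0],[0,0,-0.75,0,0,0,0],[0,0,-1,0,0,0,0],[0,0,-1,0,0,0,0]]]' | sed -n 2p; done
python3 -m handwheel '[[[0,0.2,-0.15,0,0,0,0],[0,0.4,-0.3,0,0,0,0],[0,0.56,-0.35,0,0,0,0],[0,0.56,-0.35,0,0,0,0],[0,0.56,-0.35,0,0,0,0]]]'|sed -n 2p
python3 -m handwheel '[[[0,0,0,0,0,0,0],[0,0,0,0,0,0,0],[0,0,0,0,0,0,0],[0,0,0,0,0,0,0],[0,0,0,0,0,0,0]]]'|sed -n 2p
python3 - <<'E'
from h import *
look("long_tube",53,65,60,"pics/w6.png")
E
```

```text
tool_pos: [504.8, -233.0, 209.8]
tool_pos: [504.5, -33.7, 209.8]
tool_pos: [504.3, 165.7, 209.2]
tool_pos: [617.5, 229.9, 208.3]
tool_pos: [616.9, 231.3, 212.1]
tool [616.9 231.3 212.1] clk 17.7
0.93 [252.1, 159.4, 59.1, 64.8] zmed 58.4 zq [ 3.5 42.2 59.3]
    [619.1 229.6] 26.4 outer 157 0.99
    [619.5 229.6] 23.5 hole 141 1.0
```

View pics/w6.png

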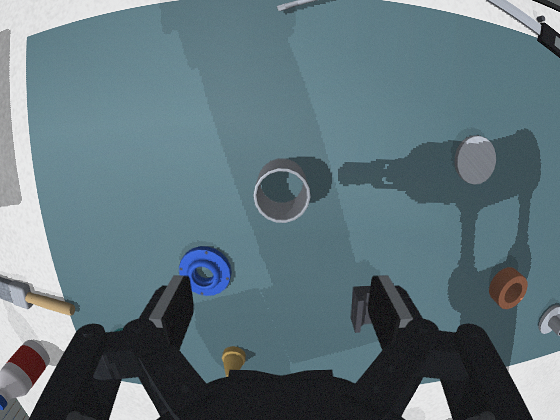

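The long tube's rim is at (282,195), which gives its centre at (619.3, 229.6). Descend and grip.

```bash
python3 -m handwheel '[[[0,0.0115,0.0085,0.25,0,0,0],[0,0.0115,0.0085,0.5,0,0,0],[0,0.0115,0.0085,0.6,0,0,0],[0,0.0115,0.0085,0.6,0,0,0],[0,0.0115,0.0085,0.6,0,0,0]]]'|sed -n 2p
python3 - <<'E'
from h import *
look("long_tube",53,65,60)
E
python3 -m handwheel '[[[0,0,0,0.1,0,0,0],[0,0,0,0.2,0,0,0],[0,0,0,0.335,0,0,0],[0,0,0,0.335,0,0,0],[0,0,0,0.335,0,0,0]]]'|sed -n '2p;4p'
python3 -m handwheel '[[[0,0,0,0,0,0,0],[0,0,0,0,0,0,0],[0,0,0,0,0,0,0],[0,0,0,0,0,0,0],[0,0,0,0,0,0,0]]]'|sed -n '2p;4p'
```

```text
tool_pos: [619.6, 229.8, 92.3]
tool [619.6 229.8  92.3] clk 18.3
0.71 [234.6, 187.2, 89.1, 105.5] zmed 58.2 zq [ 5.5 40.9 59. ]
    [619.9 229.8] 26.4 outer 246 1.0
    [620.6 229.8] 22.7 hole 217 0.99
tool_pos: [620.1, 230.0, 26.3]
wrist_force: [0.8, -0.3, 0.4]
tool_pos: [619.5, 229.7, 24.8]
wrist_force: [0.7, -0.2, 0.6]
```

```bash
python3 -m handwheel '[[[0.3,0,0,0,0,0,0],[0.4,0,0,0,0,0,0],[0.6,0,0,0,0,0,0],[0.7,0,0,0,0,0,0],[0.7,0,0,0,0,0,0]]]'
python3 -m handwheel '[[[0.7,0,0,-0.05,0,0,0],[0.7,0,0,-0.2,0,0,0],[0.7,0,0,-0.4,0,0,0],[0.7,0,0,-0.6,0,0,0],[0.7,0,0,-0.75,0,0,0]]]'
python3 - <<'E'
from h import *
p,d,i=look("long_tube",190,230,211)
E
```

```text
clock: 19.9
tool_pos: [619.6, 229.8, 24.8]
tool_rot: [[1.0, -0.0, 0.001], [-0.0, -1.0, 0.0], [0.001, -0.0, -1.0]]
wrist_force: [-0.3, 0.4, 1.5]
finger_gap: 0.613
grip_force: 63.4
clock: 20.4
tool_pos: [619.5, 229.7, 177.6]
tool_rot: [[1.0, -0.0, 0.002], [-0.0, -1.0, 0.0], [0.002, -0.0, -1.0]]
wrist_force: [1.6, 0.5, -2.2]
finger_gap: 0.611
grip_force: 63.3
tool [619.5 229.7 177.6] clk 20.4
0.78 [218.0, 215.7, 126.5, 153.3] zmed 205.0 zq [158.1 193.8 211.6]
    [622.9 228.8] 30.7 outer 369 0.48
    [627.  229.2] 15.8 hole 246 0.52
```

```bash
python3 -m handwheel '[[[0.7,-0.2,0.15,0,0,0,0],[0.7,-0.4,0.3,0,0,0,0],[0.7,-0.574,0.345,0,0,0,0],[0.7,-0.574,0.345,0,0,0,0]]]' | sed -n 2p
for k in 1 2 3; do python3 -m handwheel '[[[0.7,0,0.25,0,0,0,0],[0.7,0,0.5,0,0,0,0],[0.7,0,0.75,0,0,0,0],[0.7,0,1,0,0,0,0],[0.7,0,1,0,0,0,0]]]' | sed -n 2p; done
python3 -m handwheel '[[[0.7,0,0,0,0,0,0],[0.7,0,0,0,0,0,0],[0.7,0,0,0,0,0,0],[0.7,0,0,0,0,0,0],[0.7,0,0,0,0,0,0]]]'
```

```text
tool_pos: [500.3, 159.2, 171.8]
tool_pos: [503.9, -44.9, 172.8]
tool_pos: [503.4, -244.3, 172.1]
tool_pos: [503.0, -443.8, 169.2]
clock: 22.9
tool_pos: [504.9, -438.4, 175.2]
tool_rot: [[1.0, 0.001, 0.001], [0.001, -1.0, -0.001], [0.001, 0.001, -1.0]]
wrist_force: [-0.4, 0.1, -3.6]
finger_gap: 0.613
grip_force: 65.0
```

```bash
python3 -m handwheel '[[[0.7,0,0.0025,0.15,0,0,0],[0.7,0,0.0025,0.3,0,0,0],[0.7,0,0.0025,0.355,0,0,0],[0.7,0,0.0025,0.355,0,0,0],[0.7,0,0.0025,0.355,0,0,0]]]' | sed -n 2p
python3 -m handwheel '[[[0.7,0,0,0,0,0,0],[0.7,0,0,0,0,0,0],[0.7,0,0,0,0,0,0],[0.7,0,0,0,0,0,0],[0.7,0,0,0,0,0,0]]]' | sed -n '2p;4p'
python3 -m handwheel '[[[0.7,0,0,0.01,0,0,0],[0.7,0,0,0.02,0,0,0],[0.7,0,0,0.03,0,0,0],[0.7,0,0,0.04,0,0,0],[0.7,0,0,0.04,0,0,0]]]' | sed -n '2p;4p'
```

```text
tool_pos: [504.9, -440.0, 105.0]
tool_pos: [504.5, -439.8, 103.7]
wrist_force: [-0.7, -0.3, -2.2]
tool_pos: [504.3, -439.6, 94.8]
wrist_force: [0.2, -0.3, -1.8]
```

```bash
python3 -m handwheel '[[[0.7,0,0,0.005,0,0,0],[0.7,0,0,0.01,0,0,0],[0.7,0,0,0.015,0,0,0],[0.7,0,0,0.015,0,0,0]]]' | sed -n '2p;4p'
for k in 1 2 3; do python3 -m handwheel '[[[0.7,0,0,0.005,0,0,0],[0.7,0,0,0.005,0,0,0],[0.7,0,0,0.005,0,0,0]]]' | sed -n '2p;4p'; done
```

```text
tool_pos: [504.4, -439.7, 92.3]
wrist_force: [-0.5, 0.1, -1.7]
tool_pos: [504.4, -439.8, 91.4]
wrist_force: [-0.3, -0.1, -1.9]
tool_pos: [504.6, -439.9, 90.9]
wrist_force: [0.9, 0.7, 0.6]
tool_pos: [504.6, -439.9, 90.8]
wrist_force: [-3.6, 2.9, 5.5]
```

Seated at 90.8, as predicted. Release, rise and look.

```bash
python3 -m handwheel '[[[0.35,0,0,-0.004,0,0,0],[0.1,0,0,-0.004,0,0,0],[0,0,0,-0.004,0,0,0],[0,0,0,-0.004,0,0,0],[0,0,0,-0.004,0,0,0]]]'
python3 -m handwheel '[[[0,0,0,-0.2,0,0,0],[0,0,0,-0.4,0,0,0],[0,0,0,-0.6,0,0,0],[0,0,0,-0.65,0,0,0],[0,0,0,-0.65,0,0,0]]]'|sed -n 2p
python3 - <<'E'
from h import *
look("long_tube",119,131,126)
p,d,i=look("port_cover",43,53,48,"pics/w7.png")
E
```

```text
clock: 26.2
tool_pos: [504.4, -439.8, 90.0]
tool_rot: [[1.0, -0.0, -0.0], [-0.0, -1.0, 0.0], [-0.0, -0.0, -1.0]]
wrist_force: [-0.6, -0.5, 0.7]
finger_gap: 1.001
grip_force: 0.0
tool_pos: [505.2, -440.4, 223.5]
tool [ 505.2 -440.4  223.5] clk 26.7
0.91 [246.3, 173.3, 70.0, 78.4] zmed 124.4 zq [ 72.5 108.3 125.2]
    [ 504.6 -440.6] 26.4 outer 186 0.98
    [ 505.1 -440.6] 23.3 hole 168 0.99
0.61 [127.9, 255.0, 40.2, 47.8] zmed nan zq [ 7.1 13.2 47.3]
  return _methods._mean(a, axis=axis, dtype=dtype,
  ret = ret.dtype.type(ret / rcount)
Traceback (most recent call last):
  File "h.py", line 35, in look
    for f in fit(m,i,z): print("   ",*f)
             ~~~^^^^^^^
  File "h.py", line 20, in fit
    for c,hh in zip(cs,h[0]):
                       ~^^^
TypeError: 'NoneType' object is not subscriptable
```

The tube is seated: its top is at 126 mm, centred at (504.8, −440.6). Next, the port cover.

```bash
sed -i 's/^    for q in nets.silhouettes("wrist",name).*/&\n        if not q["mask"].any(): continue/; s/    for c,hh in zip(cs,h\[0\]):/    if h is None: return []\n&/' h.py
python3 -m handwheel '[[[0,-0.15,-0.2,0,0,0,0],[0,-0.3,-0.4,0,0,0,0],[0,-0.45,-0.6,0,0,0,0],[0,-0.635,-0.88,0,0,0,0],[0,-0.635,-0.88,0,0,0,0]]]' | sed -n 2p
python3 -m handwheel '[[[0,0,0,0,0,0,0],[0,0,0,0,0,0,0],[0,0,0,0,0,0,0],[0,0,0,0,0,0,0],[0,0,0,0,0,0,0]]]' | sed -n 2p
python3 - <<'E'
from h import *
look("port_cover",41,53,48,"pics/w7.png")
look("port_cover",8,16,14)
E
```

```text
tool_pos: [375.0, -260.5, 217.6]
tool_pos: [377.7, -264.3, 219.7]
tool [ 377.7 -264.3  219.7] clk 27.8
0.9 [253.8, 152.0, 54.2, 56.7] zmed 46.9 zq [11.4 13.  47.4]
    [ 380.6 -265.2] 11.4 outer 64 1.0
tool [ 377.7 -264.2  219.9] clk 27.9
0.96 [253.9, 157.0, 49.9, 52.0] zmed 12.8 zq [11.5 13.  47.3]
    [ 380.5 -265.1] 29.4 outer 152 0.99
    [ 374.5 -265.5] 16.1 hole 78 0.55
```

View pics/w7.png

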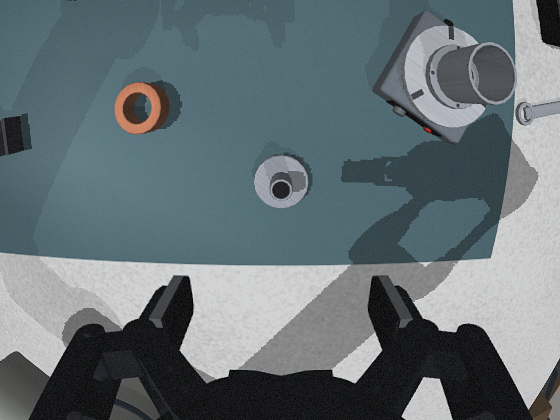

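The port cover's pipe is at (281,189), centre (380.5, −265.1). The view also shows the tube standing properly on the flange at (480,75).

```bash
python3 -m handwheel '[[[0,0.014,0.0045,0.2,0,0,0],[0,0.014,0.0045,0.4,0,0,0],[0,0.014,0.0045,0.6,0,0,0],[0,0.014,0.0045,0.6,0,0,0],[0,0.014,0.0045,0.6,0,0,0]]]'|sed -n 2p
python3 - <<'E'
from h import *
look("port_cover",41,53,48)
E
python3 -m handwheel '[[[0,0,0,0.1,0,0,0],[0,0,0,0.2,0,0,0],[0,0,0,0.3,0,0,0],[0,0,0,0.402,0,0,0],[0,0,0,0.402,0,0,0]]]'|sed -n '2p;4p'
python3 -m handwheel '[[[0,0,0,0,0,0,0],[0,0,0,0,0,0,0],[0,0,0,0,0,0,0],[0,0,0,0,0,0,0],[0,0,0,0,0,0,0]]]'|sed -n '2p;4p'
```

```text
tool_pos: [380.2, -264.6, 100.8]
tool [ 380.2 -264.6  100.8] clk 28.5
0.96 [241.0, 180.7, 78.6, 76.4] zmed 46.9 zq [11.6 13.1 47.4]
    [ 381.3 -265.2] 11.7 outer 100 0.99
tool_pos: [380.1, -264.6, 19.7]
wrist_force: [-0.0, -0.2, 0.2]
tool_pos: [380.5, -264.8, 20.4]
wrist_force: [-0.5, 0.8, -0.8]
```

```bash
python3 -m handwheel '[[[0.4,0,0,0,0,0,0],[0.6,0,0,0,0,0,0],[0.7,0,0,0,0,0,0],[0.75,0,0,0,0,0,0],[0.85,0,0,0,0,0,0]]]'
python3 -m handwheel '[[[0.9,0,0,0,0,0,0],[0.9,0,0,0,0,0,0],[0.9,0,0,0,0,0,0]]]'
```

```text
clock: 30.1
tool_pos: [380.4, -264.7, 20.1]
tool_rot: [[1.0, -0.0, 0.0], [-0.0, -1.0, 0.0], [0.0, -0.0, -1.0]]
wrist_force: [1.7, 0.7, 1.3]
finger_gap: 0.255
grip_force: 59.0
clock: 30.4
tool_pos: [380.4, -264.6, 20.0]
tool_rot: [[1.0, -0.0, 0.0], [-0.0, -1.0, -0.0], [0.0, 0.0, -1.0]]
wrist_force: [-0.5, 0.4, 1.9]
finger_gap: 0.252
grip_force: 59.0
```

```bash
python3 -m handwheel '[[[0.9,0,0,-0.05,0,0,0],[0.9,0,0,-0.2,0,0,0],[0.9,0,0,-0.4,0,0,0],[0.9,0,0,-0.6,0,0,0],[0.9,0,0,-0.85,0,0,0]]]' | sed -n '2,6p'
python3 -m handwheel '[[[0.9,0,0,-0.01,0,0,0],[0.9,0,0,-0.01,0,0,0]]]' | sed -n '2,6p'
python3 -m handwheel '[[[0.9,0.15,0.2,0,0,0,0],[0.9,0.3,0.42,0,0,0,0],[0.9,0.45,0.64,0,0,0,0],[0.9,0.62,0.878,0,0,0,0],[0.9,0.62,0.878,0,0,0,0]]]' | sed -n 2p
python3 -m handwheel '[[[0.9,0,0,0,0,0,0],[0.9,0,0,0,0,0,0],[0.9,0,0,0,0,0,0],[0.9,0,0,0,0,0,0],[0.9,0,0,0,0,0,0]]]' | sed -n '2,6p'
```

```text
tool_pos: [379.3, -264.0, 189.8]
tool_rot: [[1.0, -0.0, -0.003], [-0.0, -1.0, 0.002], [-0.003, -0.002, -1.0]]
wrist_force: [0.7, -1.1, -3.7]
finger_gap: 0.248
grip_force: 59.0
tool_pos: [380.7, -265.1, 193.5]
tool_rot: [[1.0, -0.0, 0.002], [-0.0, -1.0, -0.002], [0.002, 0.002, -1.0]]
wrist_force: [0.5, -0.1, -2.7]
finger_gap: 0.253
grip_force: 59.1
tool_pos: [504.6, -442.7, 184.3]
tool_pos: [504.1, -439.6, 193.0]
tool_rot: [[1.0, 0.0, 0.001], [0.0, -1.0, -0.001], [0.001, 0.001, -1.0]]
wrist_force: [0.6, -0.1, -3.0]
finger_gap: 0.254
grip_force: 59.6
```

```bash
python3 -m handwheel '[[[0.9,0,0.003,0.1,0,0,0],[0.9,0,0.003,0.2,0,0,0],[0.9,0,0.003,0.21,0,0,0],[0.9,0,0.003,0.21,0,0,0],[0.9,0,0.003,0.21,0,0,0]]]' | sed -n 2p
python3 -m handwheel '[[[0.9,0,0,0,0,0,0],[0.9,0,0,0,0,0,0],[0.9,0,0,0,0,0,0],[0.9,0,0,0,0,0,0],[0.9,0,0,0,0,0,0]]]' | sed -n '2p;4p'
python3 - <<'E'
from h import *
i=imaging.camera_info("wrist");p,d=imaging.grab_frame("wrist");cv2.imwrite("pics/w8.png",p)
E
```

```text
tool_pos: [504.6, -441.1, 151.6]
tool_pos: [504.2, -440.9, 149.9]
wrist_force: [-0.1, -0.3, -2.8]
```

View pics/w8.png

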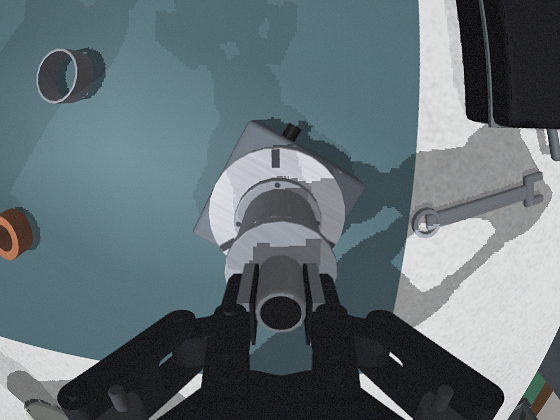

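The cover is level above the tube, with the pipe at (281,312). Lower gently.

```bash
python3 -m handwheel '[[[0.9,0,0,0.01,0,0,0],[0.9,0,0,0.02,0,0,0],[0.9,0,0,0.03,0,0,0],[0.9,0,0,0.03,0,0,0]]]' | sed -n '2p;4p'
python3 -m handwheel '[[[0.9,0,0,0.005,0,0,0],[0.9,0,0,0.01,0,0,0],[0.9,0,0,0.012,0,0,0],[0.9,0,0,0.012,0,0,0]]]' | sed -n '2p;4p'
```

```text
tool_pos: [504.1, -440.7, 143.2]
wrist_force: [-0.5, -0.8, -3.0]
tool_pos: [504.3, -440.9, 141.4]
wrist_force: [-0.6, 0.1, -1.8]
```

```bash
for k in 1 2 3; do python3 -m handwheel '[[[0.9,0,0,0.005,0,0,0],[0.9,0,0,0.005,0,0,0],[0.9,0,0,0.005,0,0,0]]]' | sed -n '2p;4p'; done
```

```text
tool_pos: [504.2, -440.9, 140.4]
wrist_force: [0.4, -0.6, -3.2]
tool_pos: [504.3, -441.0, 140.1]
wrist_force: [-1.8, 0.7, 0.2]
tool_pos: [504.4, -441.0, 140.1]
wrist_force: [-2.4, 2.0, 5.2]
```

```bash
python3 -m handwheel '[[[0.6,0,0,-0.004,0,0,0],[0.3,0,0,-0.004,0,0,0],[0,0,0,-0.004,0,0,0],[0,0,0,-0.004,0,0,0],[0,0,0,-0.004,0,0,0]]]'
python3 -m handwheel '[[[0,0,0,0,0,0,0],[0,0,0,-0.1,0,0,0],[0,0,0,-0.3,0,0,0],[0,0,0,-0.5,0,0,0],[0,0,0,-0.65,0,0,0]]]'|sed -n 2p
python3 -m handwheel '[[[0,0,0,0,0,0,0],[0,0,0,0,0,0,0],[0,0,0,0,0,0,0]]]'|sed -n 2p
python3 - <<'E'
from h import *
look("port_cover",160,172,168,"pics/w9.png")
look("port_cover",128,137,134)
E
```

```text
clock: 35.35
tool_pos: [504.2, -440.9, 139.0]
tool_rot: [[1.0, -0.0, -0.0], [-0.0, -1.0, 0.0], [-0.0, -0.0, -1.0]]
wrist_force: [-0.2, 0.1, -0.1]
finger_gap: 1.001
grip_force: 0.0
tool_pos: [504.3, -441.0, 272.5]
tool_pos: [504.0, -440.7, 267.3]
tool [ 504.  -440.7  267.3] clk 36.15
0.56 [246.3, 171.3, 65.9, 63.0] zmed 166.8 zq [131.7 133.1 167.3]
    [ 505.3 -441.7] 11.6 outer 83 1.0
0.52 [99.3, 58.7, 44.2, 39.3] zmed nan zq [-0.1 17.6 29.4]
tool [ 503.9 -440.6  267. ] clk 36.25
0.85 [245.2, 172.0, 70.3, 64.1] zmed 132.8 zq [131.6 133.1 167.3]
    [ 504.8 -441.7] 29.2 outer 184 0.98
    [ 497.  -442.7] 17.5 hole 101 0.44
  return _methods._mean(a, axis=axis, dtype=dtype,
  ret = ret.dtype.type(ret / rcount)
```

View pics/w9.png

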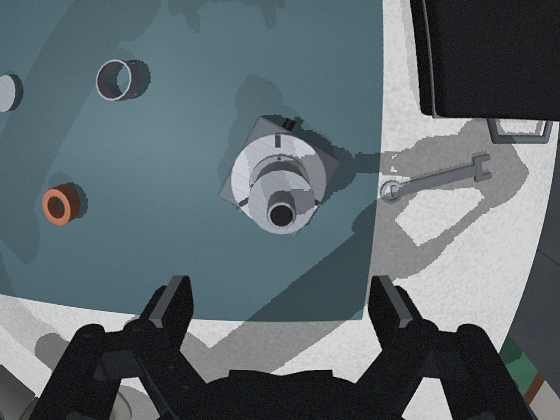

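The cover is seated, with its pipe at (282,214), centre (505, −441.7), disc level at 134 mm. Last, the chill ring.

```bash
python3 -m handwheel '[[[0,0,-0.25,0,0,0,0],[0,0,-0.5,0,0,0,0],[0,0,-0.75,0,0,0,0],[0,0,-1,0,0,0,0],[0,0,-1,0,0,0,0]]]' | sed -n 2p
python3 -m handwheel '[[[0,-0.05,-0.2,0.1,0,0,0],[0,-0.1,-0.4,0.2,0,0,0],[0,-0.185,-0.66,0.3,0,0,0],[0,-0.185,-0.66,0.4,0,0,0],[0,-0.185,-0.66,0.4,0,0,0]]]' | sed -n 2p
python3 -m handwheel '[[[0,0,0,0,0,0,0],[0,0,0,0,0,0,0],[0,0,0,0,0,0,0],[0,0,0,0,0,0,0],[0,0,0,0,0,0,0]]]' | sed -n 2p
python3 - <<'E'
from h import *
look("chill_ring",24,33,30)
E
```

```text
tool_pos: [504.5, -235.6, 269.9]
tool_pos: [465.7, -107.5, 185.8]
tool_pos: [467.6, -109.4, 189.7]
tool [ 467.6 -109.4  189.7] clk 37.85
```

```bash
python3 -m handwheel '[[[0,0,0,0.2,0,0,0],[0,0,0,0.4,0,0,0],[0,0,0,0.5,0,0,0],[0,0,0,0.5,0,0,0],[0,0,0,0.5,0,0,0]]]' | sed -n 2p
python3 - <<'E'
from h import *
p,d,i=look("chill_ring",24,33,30,pmin=.1)
# colour+height cross-check
hsv=cv2.cvtColor(p,cv2.COLOR_BGR2HSV); P,uv=wcloud(d,(hsv[...,0]<20)&(hsv[...,1]>90),i)
b=(P[:,2]>24)&(P[:,2]<33)&(np.hypot(P[:,0]-467,P[:,1]+109)<60); m=np.zeros(d.shape,bool); m[uv[b,1],uv[b,0]]=1
print(b.sum(),np.median(P[b,2]),fit(m,i,30))
E
```

```text
tool_pos: [467.5, -108.9, 90.0]
tool [ 467.5 -108.9   90. ] clk 38.45
0.93 [240.8, 182.2, 83.0, 89.1] zmed 28.6 zq [ 7.5 28.3 29.7]
    [ 469.8 -110.3] 28.1 outer 230 1.0
    [ 470.  -110.6] 16.6 hole 136 1.0
3501 28.622836833760555 [(array([ 469.7, -110.4]), np.float64(28.1), 'outer', 232, np.float64(1.0)), (array([ 469.9, -110.5]), np.float64(16.6), 'hole', 136, np.float64(1.0))]
```

```bash
python3 -m handwheel '[[[0,0.0115,0.0075,0.15,0,0,0],[0,0.0115,0.0075,0.3,0,0,0],[0,0.0115,0.0075,0.4,0,0,0],[0,0.0115,0.0075,0.45,0,0,0],[0,0.0115,0.0075,0.45,0,0,0]]]'|sed -n '2p;4p'
python3 -m handwheel '[[[0,0,0,0,0,0,0],[0,0,0,0,0,0,0],[0,0,0,0,0,0,0],[0,0,0,0,0,0,0],[0,0,0,0,0,0,0]]]'|sed -n '2p;4p'
python3 -m handwheel '[[[0.2,0,0,0,0,0,0],[0.3,0,0,0,0,0,0],[0.5,0,0,0,0,0,0],[0.6,0,0,0,0,0,0],[0.6,0,0,0,0,0,0]]]'
```

```text
tool_pos: [469.6, -110.4, -0.7]
wrist_force: [0.1, 0.1, 0.0]
tool_pos: [469.8, -110.4, -0.3]
wrist_force: [0.4, -0.1, 0.0]
clock: 40.05
tool_pos: [469.8, -110.2, -0.1]
tool_rot: [[1.0, -0.0, 0.001], [-0.0, -1.0, 0.0], [0.001, -0.0, -1.0]]
wrist_force: [-2.1, 2.4, 4.8]
finger_gap: 0.664
grip_force: 64.8
```

```bash
python3 -m handwheel '[[[0.7,0,0,-0.05,0,0,0],[0.7,0,0,-0.2,0,0,0],[0.7,0,0,-0.4,0,0,0],[0.7,0,0,-0.6,0,0,0],[0.7,0,0,-0.8,0,0,0]]]' | sed -n '2,6p'
python3 -m handwheel '[[[0.7,0,0,-0.1,0,0,0],[0.7,0,0,-0.25,0,0,0],[0.7,0,0,-0.25,0,0,0],[0.7,0,0,-0.25,0,0,0]]]' | sed -n '2p;5,6p'
python3 -m handwheel '[[[0.7,0,0.2,0,0,0,0],[0.7,0.05,0.4,0,0,0,0],[0.7,0.1,0.6,0,0,0,0],[0.7,0.15,0.8,0,0,0,0],[0.7,0.176,0.9,0,0,0,0]]]' | sed -n 2p
python3 -m handwheel '[[[0.7,0,0.2,0,0,0,0],[0.7,0,0.4,0,0,0,0],[0.7,0,0.6,0,0,0,0],[0.7,0,0.755,0,0,0,0],[0.7,0,0.755,0,0,0,0]]]' | sed -n 2p
python3 -m handwheel '[[[0.7,0,0,0,0,0,0],[0.7,0,0,0,0,0,0],[0.7,0,0,0,0,0,0],[0.7,0,0,0,0,0,0],[0.7,0,0,0,0,0,0]]]' | sed -n '2,6p'
python3 - <<'E'
from h import *
i=imaging.camera_info("wrist");p,d=imaging.grab_frame("wrist");cv2.imwrite("pics/w10.png",p)
E
```

```text
tool_pos: [468.9, -110.4, 160.1]
tool_rot: [[1.0, -0.0, -0.002], [-0.0, -1.0, 0.0], [-0.002, -0.0, -1.0]]
wrist_force: [0.6, -0.1, -3.8]
finger_gap: 0.662
grip_force: 65.2
tool_pos: [469.6, -110.5, 208.5]
finger_gap: 0.658
grip_force: 65.2
tool_pos: [503.8, -293.0, 205.0]
tool_pos: [502.6, -444.7, 203.6]
tool_pos: [505.1, -440.7, 209.7]
tool_rot: [[1.0, 0.001, 0.0], [0.001, -1.0, -0.0], [0.0, 0.0, -1.0]]
wrist_force: [-0.6, 0.4, -3.3]
finger_gap: 0.663
grip_force: 65.8
```

View pics/w10.png

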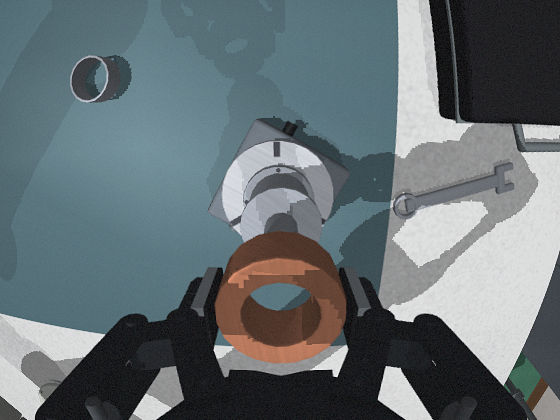

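The ring is held level at (282,300) above the pipe. Lower it.

```bash
python3 -m handwheel '[[[0.7,0,0.003,0.08,0,0,0],[0.7,0,0.003,0.16,0,0,0],[0.7,0,0.003,0.175,0,0,0],[0.7,0,0.003,0.175,0,0,0],[0.7,0,0.003,0.175,0,0,0]]]' | sed -n '2p;4p'
python3 -m handwheel '[[[0.7,0,0,0,0,0,0],[0.7,0,0,0,0,0,0],[0.7,0,0,0,0,0,0],[0.7,0,0,0,0,0,0]]]' | sed -n '2p;4p'
python3 -m handwheel '[[[0.7,0,0,0.015,0,0,0],[0.7,0,0,0.03,0,0,0],[0.7,0,0,0.045,0,0,0],[0.7,0,0,0.06,0,0,0],[0.7,0,0,0.06,0,0,0]]]' | sed -n '2p;4p'
```

```text
tool_pos: [504.7, -442.0, 174.2]
wrist_force: [0.3, 0.2, -3.2]
tool_pos: [504.8, -442.1, 174.6]
wrist_force: [0.1, -2.0, -3.4]
tool_pos: [504.5, -441.8, 161.3]
wrist_force: [-0.4, 0.0, -4.4]
```

Round the pipe without contact. Continue.

```bash
python3 -m handwheel '[[[0.7,0,0,0.02,0,0,0],[0.7,0,0,0.04,0,0,0],[0.7,0,0,0.06,0,0,0],[0.7,0,0,0.08,0,0,0],[0.7,0,0,0.1,0,0,0]]]' | sed -n '2p;4p'
python3 -m handwheel '[[[0.7,0,0,0.01,0,0,0],[0.7,0,0,0.02,0,0,0],[0.7,0,0,0.02,0,0,0],[0.7,0,0,0.02,0,0,0]]]' | sed -n '2p;4p'
python3 -m handwheel '[[[0.7,0,0,0.005,0,0,0],[0.7,0,0,0.005,0,0,0],[0.7,0,0,0.005,0,0,0]]]' | sed -n '2p;4p'
```

```text
tool_pos: [504.7, -441.9, 141.8]
wrist_force: [0.6, 0.7, -3.4]
tool_pos: [504.8, -442.1, 138.5]
wrist_force: [-0.6, -0.3, -4.0]
tool_pos: [504.8, -442.0, 137.4]
wrist_force: [0.6, -0.1, -2.9]
```

```bash
python3 -m handwheel '[[[0.7,0,0,0.005,0,0,0],[0.7,0,0,0.01,0,0,0],[0.7,0,0,0.01,0,0,0]]]' | sed -n '2p;4p'
for k in 1 2 3; do python3 -m handwheel '[[[0.7,0,0,0.005,0,0,0],[0.7,0,0,0.005,0,0,0],[0.7,0,0,0.005,0,0,0]]]' | sed -n '2p;4p'; done
```

```text
tool_pos: [504.7, -441.9, 135.0]
wrist_force: [-0.6, 1.1, -3.6]
tool_pos: [504.7, -442.0, 134.2]
wrist_force: [0.3, -1.0, -3.6]
tool_pos: [504.9, -442.1, 133.9]
wrist_force: [-1.3, 1.3, -0.1]
tool_pos: [505.0, -442.1, 133.9]
wrist_force: [-2.8, 2.1, 5.8]
```

Seated at 133.9, as predicted. Release, retreat and check.

```bash
python3 -m handwheel '[[[0.3,0,0,-0.004,0,0,0],[0.1,0,0,-0.004,0,0,0],[0,0,0,-0.004,0,0,0],[0,0,0,-0.004,0,0,0],[0,0,0,-0.004,0,0,0]]]'|sed -n 2,6p
python3 -m handwheel '[[[0,0,0,0,0,0,0],[0,0,0,-0.1,0,0,0],[0,0,0,-0.3,0,0,0],[0,0,0,-0.5,0,0,0],[0,0,0,-0.65,0,0,0]]]'|sed -n 2p
python3 -m handwheel '[[[0,0,0,0,0,0,0],[0,0,0,0,0,0,0],[0,0,0,0,0,0,0],[0,0,0,0,0,0,0],[0,0,0,0,0,0,0]]]'|sed -n 2p
python3 - <<'E'
from h import *
look("chill_ring",158,166,164,"pics/w11.png")
E
```

```text
tool_pos: [504.7, -442.0, 132.8]
tool_rot: [[1.0, -0.0, -0.0], [-0.0, -1.0, 0.0], [-0.0, -0.0, -1.0]]
wrist_force: [0.1, -0.2, 0.4]
finger_gap: 0.995
grip_force: 0.0
tool_pos: [504.8, -442.1, 266.3]
tool_pos: [504.5, -441.7, 261.4]
tool [ 504.5 -441.7  261.4] clk 47.8
0.96 [245.1, 170.9, 70.9, 81.2] zmed 162.6 zq [139.5 162.4 163.7]
    [ 504.7 -442.7] 28.3 outer 202 1.0
    [ 505.  -442.9] 16.6 hole 120 1.0
```

View pics/w11.png

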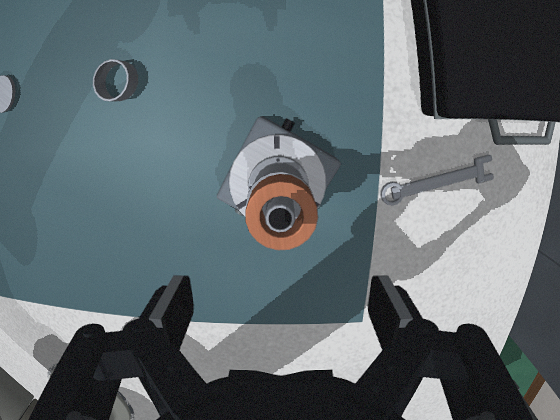

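The ring sits round the pipe at (282,214), top at 164 mm, concentric to about 1 mm. The gripper is open and clear.

```bash
python3 -c "
from plant import order
print(order.hand_in())"
```

```text
the job is handed in; nothing more can be done
None
```

The canister is stacked on the turntable (base flange, long tube, port cover, chill ring), each part seated at its expected height and released, and the job was handed in at about 48 s; no verdict came back.

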